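# Index and lock a microscope filter carousel

### The job

Take the locking pin out of its rest block and stand it in the carousel's guide, so that its foot rides on the disc, and let go of it. Then turn the selector knob the shorter way round until the pin drops fully home into the notch in the disc's rim and locks it; go by feel, neither pressing the pin down hard nor straining the disc against it once it has caught. Leave everything else on the bench where it stands.

Things in the scene. Friction and masses are not known exactly. Their poses are not given: they have to be found in the camera images.
- carousel: Filter carousel, fixed to the bench, about 190 x 230 mm: black round housing, 170 mm across, top 20 mm above the bench, a flat grey disc over it with the selector knob at its centre. Two white index arms, 52 mm high, stand outside the disc on opposite sides; one ends at the guide, the other at the blank. Origin: on the disc's axis, at bench height; z up.
- disc_top (a point): Fixed point on the axis at the disc's top face, 36 mm above the bench. The disc (152 mm across, 14 mm thick, six small glass filters) turns endlessly both ways with slight friction (0.1 N m). Its rim has one notch, open outwards, 12.5 mm wide, cut right through, reaching in to 54 mm from the axis; below it lies the housing's top, 16 mm under the disc's top.
- selector: Selector knob that turns the disc: a black upright bar 56 mm long, 14 mm wide, its flanks from 46 to 100 mm above the bench, white mark on top and small low nose at one end. Origin: on the axis, 36 mm above the bench. x axis: along the bar to the marked end; z up. The marked end points to the notch only within 0.3 rad: the knob has shifted on its shaft (unknown, stays firm below 3 N m).
- knob_grip (a point): on the selector's axis, 48 mm above the disc's top: inside the bar, where to grip it (84 mm above the bench)
- knob_nose (a point): tip of the nose at the marked end of the selector, 35 mm from the axis and 5 mm above the disc's top; it moves round with the knob
- guide: Guide for the pin: fixed steel block 26 x 26 x 24 mm at the end of one index arm (left or right), 62 mm from the disc's axis, with a vertical round hole 11.6 mm wide right through and a 2 mm chamfer at the top. It hangs 6 mm above the disc. Origin: centre of its underside, on the hole's axis, 42 mm above the bench; z up.
- guide_mouth (a point): centre of the guide hole's upper mouth, 66 mm above the bench
- blank: Solid steel block 26 x 26 x 14 mm, without a hole, at the end of the other index arm; origin: centre of its underside, 42 mm above the bench. Not used.
- rest: Rest block for the pin, fixed to the bench, 50 x 50 x 30 mm, grey, with a hole 12.5 mm wide and 25 mm deep in the middle of its top. Origin: centre of its underside.
- pin: Locking pin, loose, about 70 g, upright, 72 mm long: steel shaft 10 mm thick, 50 mm long, foot chamfered 2 mm; above it a dark round head 18 mm across, 22 mm tall, to grip. Origin: centre of the foot; z up to the head. It starts in the rest block, foot 5 mm above the bench.
- pin_foot (a point): Centre of the pin's foot. In the guide, riding on the disc, it is 36 mm above the bench; home in the notch, 20 mm (the head then clears the guide by 4 mm). The pin drops by its own weight when the notch comes slowly under it, and then blocks the disc, so that the turning moment rises; keep the push between pin and disc under about 10 N.
- pin_head (a point): middle of the pin's head, 61 mm above its foot
- filter_ring: bystander: empty filter ring, loose; origin: centre of its underside as it lies; leave alone
- slide_box: bystander: slide box, loose; origin: centre of its underside as it stands; leave alone
- dropper: bystander: dropper bottle, loose; origin: centre of its underside as it stands; leave alone
- jar: bystander: amber jar, loose; origin: centre of its underside as it stands; leave alone
- spirit: bystander: tall bottle, loose; origin: centre of its underside as it stands; leave alone
- driver: bystander: screwdriver, loose; origin: centre of its underside as it lies; leave alone
- beaker: bystander: beaker, loose; origin: centre of its underside as it stands; leave alone

How it is judged:
By the outcome, as a careful person would: the job done as asked, in the order asked, and still so for the second after the job is handed in, with the robot touching nothing.
It also fails if it takes over 72 s, if anything falls off the work surface, if the arm or the gripper's body presses on something with over 40 N, if the wrist force passes 120 N, or if a joint passes its speed limit or range.

### The arm

A 7-joint arm with a two-finger parallel gripper is mounted at the origin on the work surface. World frame = base frame: x ahead of the robot, y to its left, z up, the work surface at z = 0. Lengths are in m, angles in rad, forces in N, time in s.
With the tool pointing down it reaches from about 0.425 to 0.925 m from the base axis. Payload 6.8 kg.
Tool frame: the origin (TCP) lies at the very end of the fingers, on their centre line; the grasp point (between the pads) lies bot.grip_point_offset behind it (bot.grip_point_offset is the distance from the TCP to the grasp point, in m); z points along the fingers, y is the line along which they close (so a half turn about z gives the same grasp; the last joint's range is limited). The gripper opens to 85 mm and grips with 20 to 120 N. Pads are 22 mm wide; open, the fingers measure 114 mm over their backs; the gripper's body (76 mm by 85 mm) begins 54 mm behind the grasp point. The pads swing forward as they close: fully open they stand 13 mm farther back than shut.
Start: joints at [1.102, 0.477, 0.022, 1.555, -0.011, 1.109, -0.083], TCP at [0.238, -0.632, 0.231] pointing down, gripper open.
Joint ranges: [-2.96, 2.96], [-0.34, 2.1], [-1.41, 1.46], [0.24, 2.44], [-1.37, 4.51], [0.17, 1.92], [-2.96, 2.96]. Speed limits (rad/s): [2.39, 2.39, 3.14, 3.14, 3.14, 3.14, 3.14].

### API

Orientations are given as a unit quaternion [w, x, y, z].
In Python, from station import bot, imaging gives the robot as it stands. The module is installed in compiled form; this text tells all that it offers.
- The arm moves only by the tool carry_out, never from a script. Its argument "targets" is one flat list of numbers, 5 for each row, row after row: the closure in counts, from 0 (fully open) to 255 (shut), then the shift along the world's x, y, z in mm, then the turn about the world's z in degrees. A call has 1 to 20 rows; each row shifts and turns the commanded pose from where the row before left it; what a row does not reach is not made up. A row lasts 1/10 s, in which the tool goes at most 50 mm and 8.59 degrees, less where a joint would pass 70% of its speed; a pose out of reach is approached as far as the arm can. A call is refused whole if a number of a shift passes 50 or a number of a turn 8.59, either way. A call with a gripper value outside its range is refused whole. The fingers move at their own pace and stop on an object; "newtons" is the grip in N (left out, the last holds). Time passes only in rows, so rows that do not move let the fingers close. It gives the time, the measured TCP pose, the force, the opening and the grip force at its end, in the units of the state.
- bot.get_obs(): the state, without advancing time (a new reading comes with each control period).
- imaging.read_camera(name): name is "side" or "top" or "wrist"; returns a dict with "frame" (420x560x3 uint8, red, green, blue), "fov_y" (degrees; the focal length in pixels is half the picture's height over the tangent of half this angle, whatever the lens; pixels are square), "cx", "cy" (the principal point, pixels), "k1" (the pictures are not rectified: a ray, as slopes to the right and down, at radius r is drawn at 1 + k1 r^2 times it, then the intrinsics apply), "pose" (4x4, takes a point from camera to world coordinates); the wrist camera has in their place "tool_from_camera" (4x4, takes a point from camera to tool coordinates, whose origin is the TCP and whose axes are the flange's). Camera axes: x right, y up, looking along -z (the intrinsics and any distortion apply to the point x, -y, -z); pixel columns grow to the right and rows downward; lengths in m; the calibration is good to about 2 mm. A picture is of the moment at which its call begins: read the wrist's pose just before it. There is no depth.
- bot.hand_in(): hands the job in; it is judged then, once.
The state is a dict: "t": time; "q": joint angles; "joint_vel": joint speeds; "joint_torque": joint torques, N m; "eef_pos": TCP position; "tool_rot": TCP orientation; "contact_force": force on the tool from outside, world axes, zero at the start; "torque": the same for the moment, N m; "gripper_width": opening from 0.0 (shut) to 1.0 (fully open); "grasp_force": force on a finger pad.
Only numpy, scipy, OpenCV 4.12 (cv2) and the standard library are available. Lean on these libraries where they do the work, as an engineer would, in place of code of your own. Each camera call takes 0.05 s, during which the arm holds its last target. There are 200 camera calls.

## Working session

There is one attempt and no reset: what is moved stays moved. The work goes in short steps, Python scripts to look and compute and a tool call to move; the robot and the scene stay as the last step left them, time stands still between calls to the robot, and variables do not carry over. Pictures are saved under pics/ and viewed, at most 10 in all, crops included, and the job is handed in when it is done.

Besides the shell and the picture viewer there is one more tool, called as a command line: name --argument value ..., lists and objects as JSON in quotes. carry_out: Moves the arm, as the interface text tells. Its arguments: {"type":"object","properties":{"targets":{"type":"array","items":{"type":"number"}},"newtons":{"type":"number"}},"required":["targets"]}

```bash
mkdir -p pics
cat > h.py <<'E'
import numpy as np, cv2
from station import bot, imaging
from scipy.spatial.transform import Rotation as R
def T_tool(o):
    T=np.eye(4); q=o['tool_rot']; T[:3,:3]=R.from_quat([q[1],q[2],q[3],q[0]]).as_matrix(); T[:3,3]=o['eef_pos']; return T
def cam(n):
    o=bot.get_obs(); c=imaging.read_camera(n)
    c['P']=T_tool(o)@c['tool_from_camera'] if n=='wrist' else np.array(c['pose'])
    c['f']=210/np.tan(np.radians(c['fov_y'])/2); return c
def save(c,fn,crop=None,s=1):
    im=c['frame'][:,:,::-1]
    if crop: x0,y0,x1,y1=crop; im=im[y0:y1,x0:x1]
    cv2.imwrite('pics/'+fn,cv2.resize(im,None,fx=s,fy=s,interpolation=cv2.INTER_CUBIC))
def ray(c,u,v):
    d=np.array([(u-c['cx'])/c['f'],(v-c['cy'])/c['f']]); s=d.copy()
    for _ in range(20): s=d/(1+c['k1']*(s@s))
    return c['P'][:3,3], c['P'][:3,:3]@np.array([s[0],-s[1],-1])
def at(c,u,v,z):
    p,d=ray(c,u,v); return p+d*(z-p[2])/d[2]
def proj(c,X):
    p=c['P'][:3,:3].T@(np.array(X)-c['P'][:3,3]); s=np.array([p[0],-p[1]])/-p[2]; s=s*(1+c['k1']*(s@s))
    return s*c['f']+[c['cx'],c['cy']]
def tri(l):
    A=np.zeros((3,3));b=np.zeros(3)
    for c,u,v in l:
        p,d=ray(c,u,v); d=d/np.linalg.norm(d); M=np.eye(3)-np.outer(d,d); A+=M;b+=M@p
    return np.linalg.solve(A,b)
E
python3 - <<'E'
from h import *
import pickle
print(bot.get_obs(), bot.grip_point_offset)
for n in('top','side','wrist'):
    c=cam(n); pickle.dump(c,open(n+'0.pkl','wb')); save(c,n+'0.png',s=1.42); print(n,c['P'].round(3).tolist(),c['f'],c['k1'],c['cx'],c['cy'])
E
```

```text
{'t': 0.0, 'q': array([ 1.1018843 ,  0.47780574,  0.02233076,  1.55647205, -0.01151514,
        1.10928309, -0.08312103]), 'joint_vel': array([ 0.00119653, -0.00018937, -0.00091302,  0.00035612, -0.00068725,
       -0.0003685 , -0.00019645]), 'joint_torque': array([ 8.20385485e-04, -5.96439207e+01,  1.60770804e+00, -2.81196213e+01,
        1.23272126e-02,  9.26942274e-03,  3.08589608e-05]), 'eef_pos': array([ 0.2380811 , -0.63097823,  0.23031305]), 'tool_rot': array([-8.92600997e-04,  9.83770365e-01,  1.79429715e-01, -2.23631294e-04]), 'contact_force': array([-1.56950317,  0.28004982, -0.34248785]), 'torque': array([ 0.02179988, -0.01436673,  0.01976128]), 'grasp_force': 0.0, 'gripper_width': 1.0009701018722168} 0.0187
top [[-0.144, 0.967, -0.208, 0.37], [-0.99, -0.142, 0.024, 0.001], [-0.006, 0.209, 0.978, 1.069], [0.0, 0.0, 0.0, 1.0]] 501.1552182388681 -0.15456372629900827 287.09284949466553 216.87747709112642
side [[-0.918, 0.292, -0.268, 0.35], [-0.396, -0.68, 0.617, 0.445], [-0.002, 0.672, 0.74, 0.637], [0.0, 0.0, 0.0, 1.0]] 398.73769647298093 0.009452321039876923 287.9681434431632 212.06910501216774
wrist [[0.354, 0.901, 0.249, 0.302], [-0.935, 0.342, 0.093, -0.607], [-0.001, -0.266, 0.964, 0.373], [0.0, 0.0, 0.0, 1.0]] 351.75224455507123 -0.08866698595332101 276.668818803068 210.52046616068816
```

View pics/top0.png

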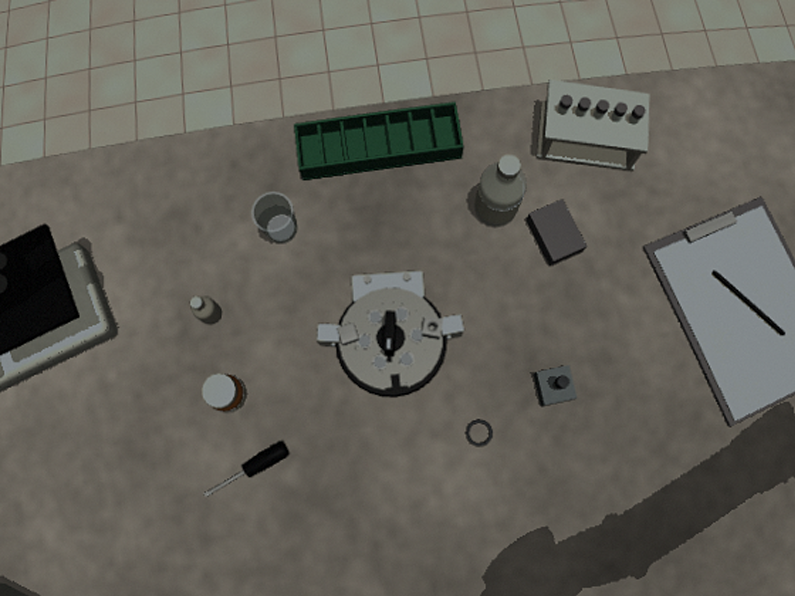

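View pics/side0.png

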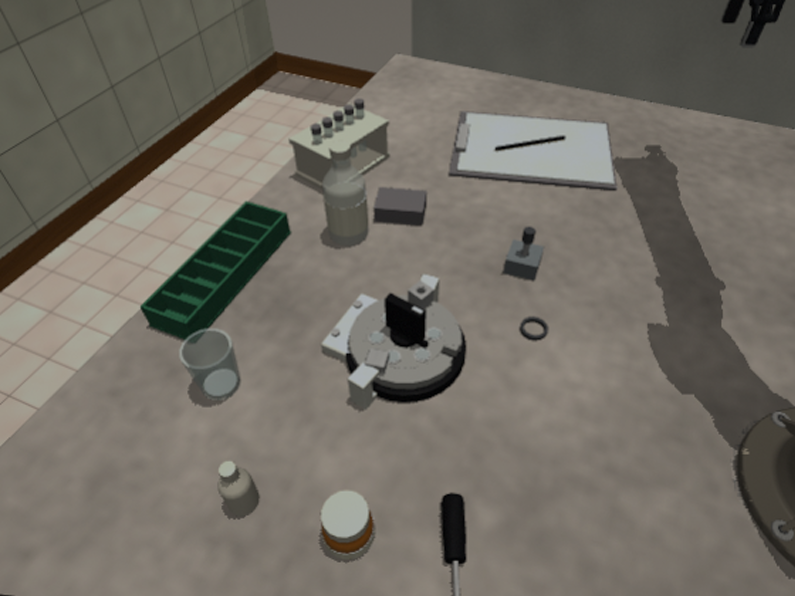

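The top view shows (in 1.42x pixels) the pin head at (561,382), the guide hole at (432,326), the disc centre near (391,341), the notch at (396,381) and the bar from about (389,312) to (388,362). The guide is on the right. I'll zoom in on both views.

Run:
```python
from h import *
import pickle
t=pickle.load(open('top0.pkl','rb'));s=pickle.load(open('side0.pkl','rb'))
a=t['frame'][180:300,215:415,::-1]; b=s['frame'][145:295,215:415,::-1]
a=cv2.resize(a,None,fx=4,fy=4,interpolation=cv2.INTER_CUBIC); b=cv2.resize(b,None,fx=4,fy=4,interpolation=cv2.INTER_CUBIC)
cv2.imwrite('pics/ta.png',a);cv2.imwrite('pics/sb.png',b)
S=1.42
print('head',at(t,561/S,380/S,.077),tri([(t,561/S,380/S),(s,529/S,231/S)]))
print('guide',at(t,432/S,326/S,.066),tri([(t,432/S,326/S),(s,424/S,289/S)]))
```

```text
head [ 0.44731229 -0.22189589  0.077     ] [ 0.44507985 -0.22188687  0.07779145]
guide [ 0.55213709 -0.05458489  0.066     ] [ 0.54795096 -0.05492202  0.07074235]
```

View pics/ta.png

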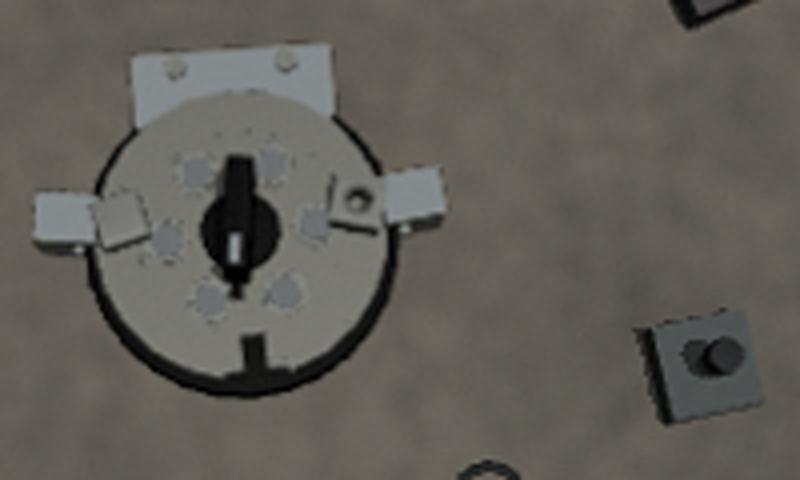

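View pics/sb.png

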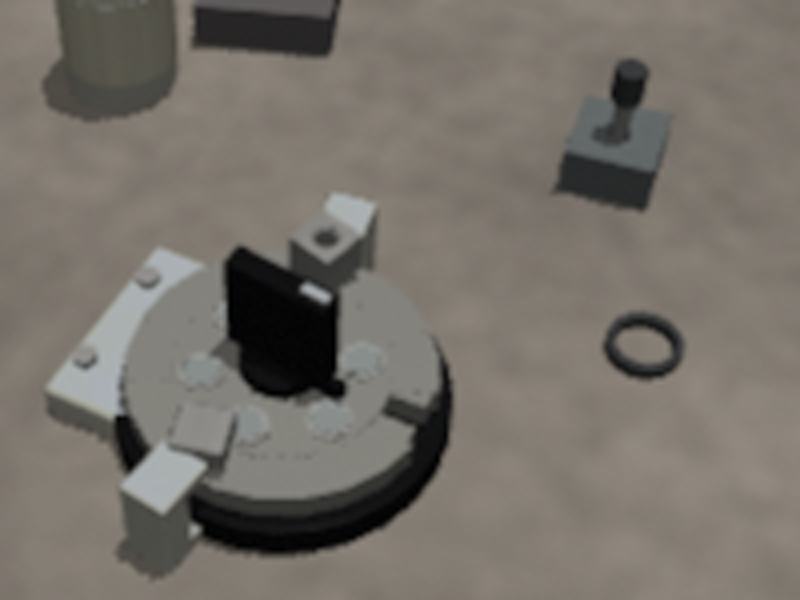

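```bash
cat > m.py <<'E'
from h import *
import pickle
t=pickle.load(open('top0.pkl','rb'));s=pickle.load(open('side0.pkl','rb'))
T=lambda u,v:(t,u/4+215-.4,v/4+180-.4); S=lambda u,v:(s,u/4+215-.4,v/4+145-.4)
for n,a,b,z in [('headtop',(724,356),(631,69),.077),('hole',(358,201),(327,237),.066),('blank',(122,221),(204,431),.056),('notch in',(254,336),(388,409),.036),('nose',(236,293),(338,386),.041),('mark',(235,250),(316,293),.1),('barback',(239,160),(240,256),.1),('barfront',(236,264),(334,301),.1)]:
    print(n,(1e3*at(*T(*a),z)).round(1),(1e3*at(*S(*b),z)).round(1),(1e3*tri([T(*a),S(*b)])).round(1))
# disc ellipse from rim points in top
pts=[(243,91),(93,232),(390,232),(170,365),(320,365),(125,140),(360,140)]
P=np.array([at(*T(*p),.036)[:2] for p in pts])
A=np.c_[2*P,np.ones(len(P))];x=np.linalg.lstsq(A,(P**2).sum(1),rcond=None)[0]
print('disc',x[:2],np.sqrt(x[2]+x[:2]@x[:2]))
E
python3 m.py
```

```text
headtop [ 445.2 -222.6   77. ] [ 444.1 -225.3   77. ] [ 444.3 -222.    79.8]
hole [551.6 -54.2  66. ] [549.9 -56.7  66. ] [550.1 -54.3  68.6]
blank [560.6  66.6  56. ] [558.2  67.5  56. ] [559.9  66.5  54.3]
notch in [494.6   8.   36. ] [491.2   8.7  36. ] [493.2   7.8  34.6]
nose [517.5  14.   41. ] [516.7   8.9  41. ] [515.7  13.8  47.6]
mark [530.1  10.8 100. ] [529.2   7.1 100. ] [528.6  10.6 104.2]
barback [574.3   2.6 100. ] [570.   0. 100.] [571.5   2.1 102.3]
barfront [523.1  11.3 100. ] [520.    8.3 100. ] [520.9  10.9 103. ]
disc [0.54838361 0.00668207] 0.0785061055221182
```

The guide hole is at about (551,-54) mm and the axis at about (549,7). The notch lies at about 179° and the guide at about -88°, so the shorter way is about +93° (CCW). The pin head is near (445,-222). I'll move above the pin with the closing line along x.

carry_out --targets '[0,15,29,-3,5,0,15,29,-3,5,0,15,29,-3,5,0,15,29,-3,5,0,15,29,-3,5,0,15,29,-3,5,0,15,29,-3,5,0,15,29,-3,5,0,15,29,-3,5,0,15,29,-3,5,0,15,29,-3,5,0,15,29,-3,5,0,15,29,-3,5,0,12,29,-3,4.3,0,0,0,0,0,0,0,0,0,0]' --newtons 30

```text
t: 1.75
eef_pos: [0.4453, -0.2251, 0.1892]
tool_rot: [-0.0, 0.707, 0.707, -0.0]
contact_force: [-0.1, -0.7, -0.3]
gripper_width: 0.998
grasp_force: 0.0
```

Run:
```python
from h import *
import pickle
o=bot.get_obs();T=T_tool(o);print(o['eef_pos'],np.degrees(np.arctan2(T[1,1],T[0,1])),o['q'].round(2),o['contact_force'],o['torque'])
c=cam('wrist');pickle.dump(c,open('w1.pkl','wb'));save(c,'w1.png',s=1.4)
print(proj(c,[.445,-.222,.077])*1.4, proj(c,[.551,-.054,.066])*1.4, proj(c,[.549,.007,.036])*1.4)
```

```text
[ 0.44526142 -0.22513684  0.18915205] 0.027097599082736196 [ 0.69  0.27 -0.4   1.99  0.13  0.91  0.22] [-0.06160896 -0.74463089 -0.26701972] [0.00529247 0.04320899 0.00170846]
[385.20042433 284.69693252] [598.08924615 -45.987919  ] [ 576.39625322 -138.75041033]
```

View pics/w1.png

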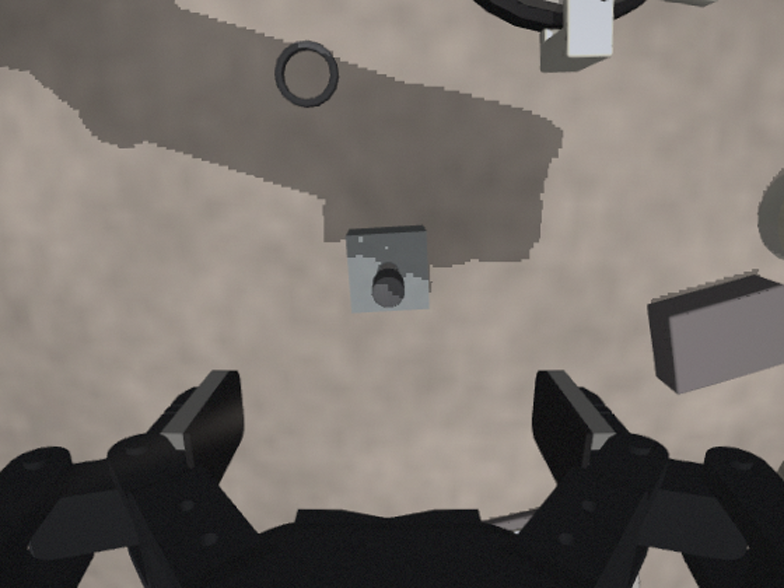

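The head top is at (387.5,291) in 1.4x pixels, 6 px from the prediction.

Run:
```python
from h import *
import pickle
c=pickle.load(open('w1.pkl','rb'));t=pickle.load(open('top0.pkl','rb'))
print(at(c,387.5/1.4-.3,291/1.4-.3,.077)*1e3)
print(c['P'][:3,3])
```

```text
[ 446.01059829 -225.25472986   77.        ]
[ 0.44608227 -0.1569442   0.33222075]
```

carry_out --targets '[0,0,1,-30,0,0,0,0,-30,0,0,0,0,-30,0,0,0,0,-25,0,0,0,0,-17,0,0,0,0,-10,0,0,0,0,0,0,150,0,0,0,0,255,0,0,0,0,255,0,0,0,0,255,0,0,0,0,255,0,0,0,0,255,0,0,0,0]' --newtons 30

```text
t: 3.1
eef_pos: [0.4456, -0.2247, 0.0478]
tool_rot: [0.0, 0.707, 0.707, 0.0]
contact_force: [-1.3, 1.1, 5.4]
gripper_width: 0.195
grasp_force: 29.2
```

carry_out --targets '[255,0,0,5,0,255,0,0,15,0,255,0,0,20,0,255,0,0,25,0,255,0,0,15,0,255,0,0,5,0,255,10,15,0,0,255,15,25,0,0,255,15,25,0,0,255,15,25,0,0,255,15,25,0,0,255,15,23,0,0,255,10,18,0,0,255,7,9,0,0,255,3,5,0,0,255,0,0,0,0,255,0,0,0,0]'

```text
t: 4.8
eef_pos: [0.5497, -0.0558, 0.132]
tool_rot: [-0.0, 0.708, 0.706, -0.001]
contact_force: [0.2, -0.4, -0.9]
gripper_width: 0.199
grasp_force: 29.4
```

Run:
```python
from h import *
import pickle
o=bot.get_obs();print(o['eef_pos'],o['contact_force'],o['torque'])
ims=[]
for n,X in(('wrist',[.551,-.054,.07]),('top',[.551,-.054,.09]),('side',[.551,-.054,.09])):
    c=cam(n);pickle.dump(c,open(n+'2.pkl','wb'));u,v=proj(c,X).astype(int);k=65 if n!='wrist' else 130
    u=min(max(u,k),559-k);v=min(max(v,k),419-k); im=c['frame'][v-k:v+k,u-k:u+k,::-1];print(n,u-k,v-k,proj(c,X)); ims.append(cv2.resize(im,(390,390),interpolation=cv2.INTER_CUBIC) if n=='wrist' else cv2.resize(im,(400,390)) )
cv2.imwrite('pics/c2.png',cv2.resize(np.hstack(ims[1:]),(800,390)));cv2.imwrite('pics/w2.png',cv2.resize(ims[0],(585,585)))
```

```text
[ 0.54968221 -0.05579017  0.13201505] [ 0.19292291 -0.37435164 -0.90792155] [-0.03614189  0.01050831  0.02653907]
wrist 147 95 [277.3990717  225.64742168]
top 239 162 [304.35177709 227.94574877]
side 230 131 [295.44811133 196.03186349]
```

View pics/w2.png

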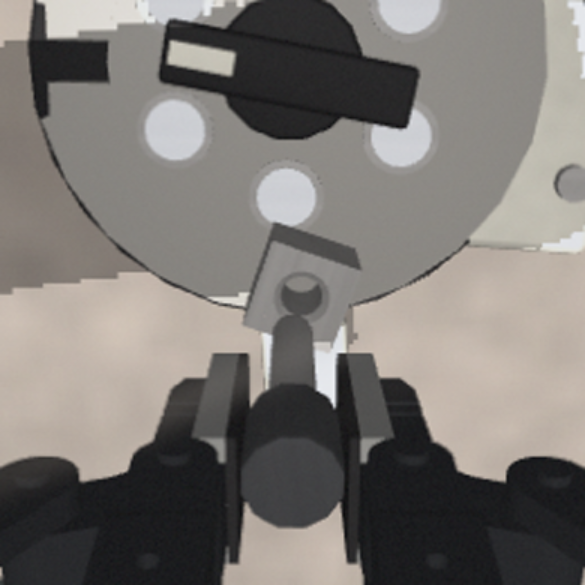

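View pics/c2.png

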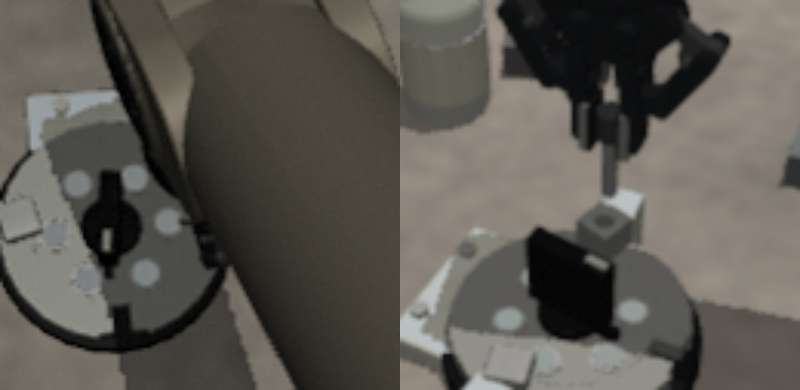

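The hole mouth is at (302,294) in the wrist crop. The pin shaft end spans x 273–315, with its far edge at y≈315. I'll compute the offset.

Run:
```python
from h import *
import pickle
c=pickle.load(open('wrist2.pkl','rb'));s=pickle.load(open('side2.pkl','rb'))
W=lambda u,v:(c,u/2.25+147-.3,v/2.25+95-.3)
S=lambda u,v:(s,(u-400)*130/400+230-.3,v/3+131-.3)
t=bot.get_obs()['eef_pos']
hole=at(*W(302,294),.066);print('hole',hole*1e3, 'notch',at(*W(95,60),.036)*1e3)
print('hole side',at(*S(604,222),.066)*1e3, 'tri',tri([W(302,294),S(604,222)])*1e3)
zf=t[2]-.0428
th=np.linspace(0,2*np.pi,40)
for x,y in((t[0],t[1]),(t[0],t[1]+.001)):
  for r,dz in((.003,0),(.005,.002)):
    p=(np.array([proj(c,[x+r*np.cos(a),y+r*np.sin(a),zf+dz]) for a in th])-[147,95])*2.25
    print('foot pred',zf,p.min(0),p.max(0),p.mean(0))
p=[(proj(s,[t[0],t[1],zf])-[230,131])*[400/130,3]+[400,0]];print('side foot pred',p)
print('center',at(*W(291,75),.1)*1e3)
# edges of head ellipse top
p=(np.array([proj(c,[t[0]+.009*np.cos(a),t[1]+.009*np.sin(a),zf+.072]) for a in th])-[147,95])*2.25;print('head pred',p.min(0),p.max(0))
```

```text
hole [553.20436501 -55.1140566   66.        ] notch [492.10907584   7.82919931  36.        ]
hole side [549.63741376 -54.29453897  66.        ] tri [552.1708223  -57.24702452  61.66652461]
foot pred 0.08943878157569274 [276.78724752 313.41277828] [300.8322274  336.04184876] [289.09384095 324.75184833]
foot pred 0.08943878157569274 [268.54901679 308.41877961] [309.02084474 346.46194954] [289.26527178 327.51008297]
foot pred 0.08943878157569274 [276.76395327 309.59962386] [300.84321498 332.29481674] [289.08808925 320.97179203]
foot pred 0.08943878157569274 [268.51357444 304.54942709] [309.04378417 342.70518594] [289.25970393 323.69713881]
side foot pred [array([604.18428845, 194.42223535])]
center [550.29203674   5.63583539 100.        ]
head pred [231.63473576 428.16354667] [342.29750976 525.28688554]
```

carry_out --targets '[255,1.5,1,-6,0,255,1.5,1,-6,0,255,0,0,-6,0,255,0,0,-4,0,255,0,0,-2,0,255,0,0,-2,0,255,0,0,-2,0,255,0,0,-1,0,255,0,0,0,0]'

```text
t: 5.85
eef_pos: [0.5529, -0.0531, 0.103]
tool_rot: [-0.0, 0.707, 0.707, -0.0]
contact_force: [-0.9, -2.3, -0.3]
gripper_width: 0.195
grasp_force: 29.5
```

carry_out --targets '[255,0,-0.7,-3,0,255,0,0,-3,0,255,0,0,-3,0,255,0,0,-3,0,255,0,0,-3,0,255,0,0,0,0]'

```text
t: 6.45
eef_pos: [0.5529, -0.0534, 0.0876]
tool_rot: [-0.0, 0.707, 0.707, -0.0]
contact_force: [-1.1, -3.1, -3.7]
gripper_width: 0.199
grasp_force: 29.3
```

carry_out --targets '[255,-0.3,-0.7,-2,0,255,0,-0.3,-2,0,255,0,0,-2,0,255,0,0,-1,0,255,0,0,0,0,255,0,0,0,0]'

```text
t: 7.05
eef_pos: [0.553, -0.0541, 0.0811]
tool_rot: [-0.0, 0.707, 0.707, 0.0]
contact_force: [-1.6, -0.9, -2.4]
gripper_width: 0.2
grasp_force: 29.4
```

carry_out --targets '[100,0,0,0,0,100,0,0,0,0,100,0,0,0,0,100,0,0,3,0,100,0,0,12,0,100,0,0,20,0,100,0,0,20,0,100,0,0,15,0,100,0,0,5,0]'

```text
t: 7.95
eef_pos: [0.5542, -0.0542, 0.1587]
tool_rot: [0.001, 0.707, 0.707, 0.001]
contact_force: [0.2, 0.3, 0.1]
gripper_width: 0.606
grasp_force: 0.0
```

Run:
```python
from h import *
import pickle
o=bot.get_obs();print(o['eef_pos'],o['gripper_width'],o['q'].round(2))
c=cam('wrist');pickle.dump(c,open('wrist3.pkl','wb'));cv2.imwrite('pics/w3.png',cv2.resize(c['frame'][40:340,80:480,::-1],None,fx=2,fy=2,interpolation=cv2.INTER_CUBIC))
print((proj(c,[.553,-.054,.108])-[80,40])*2,(proj(c,[.553,-.054,.12])-[80,40])*2)
```

```text
[ 0.55421752 -0.05420775  0.15866962] 0.6062354514596009 [ 0.34  0.4  -0.44  1.89  0.22  0.89 -0.21]
[385.35515571 388.55928399] [385.04724437 403.04216609]
```

View pics/w3.png

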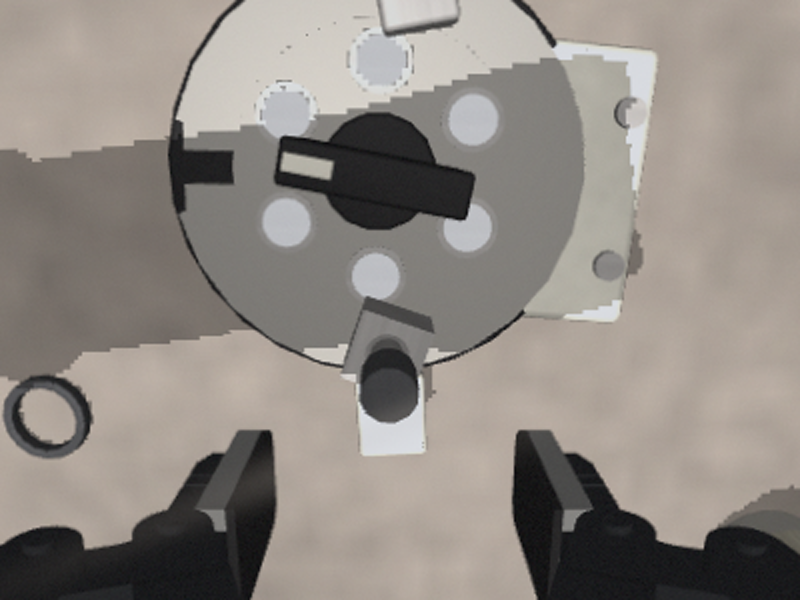

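The pin stands in the guide, head top at (389,393). The bar ends are at about (278,161) and (470,195), and the notch's inner end is at (232,167).

Run:
```python
from h import *
import pickle
c=pickle.load(open('wrist3.pkl','rb'))
W=lambda u,v,z:at(c,u/2+80-.25,v/2+40-.25,z)*1e3
h=W(389,393,.108);a=W(278,161,.1);b=W(470,195,.1);n=W(232,167,.036)
# bar top outer corners
d=b-a; print('head',h,'a',a,'b',b,'mid',(a+b)/2,'len',np.hypot(*d[:2]),'ang',np.degrees(np.arctan2(d[1],d[0])),'notch',n)
m=(a+b)/2;e=n-m;print('notch ang',np.degrees(np.arctan2(e[1],e[0])),np.hypot(*e[:2]), 'mid-head',m-h)
```

```text
head [553.91462934 -55.21736177 108.        ] a [522.89626141  10.5746546  100.        ] b [576.84865963   1.13170497 100.        ] mid [549.87246052   5.85317979 100.        ] len 54.77253482995119 ang -9.927564365390056 notch [495.67578989   7.44540776  36.        ]
notch ang 178.31720825909542 54.2200543828584 mid-head [-4.04216882 61.07054156 -8.        ]
```

carry_out --targets '[150,-0.4,5,0,-8.35,150,-0.4,5,0,-8.35,150,-0.4,5,0,-8.35,150,-0.4,5,0,-8.35,150,-0.4,5,0,-8.35,150,-0.4,5,0,-8.35,150,-0.4,5,0,-8.35,150,-0.4,5,0,-8.35,150,-0.5,5,0,-8.35,150,-0.5,5,0,-8.35,150,-0.5,6,0,-8.35,150,-0.5,5,0,-8.35,150,0,0,0,0,150,0,0,0,0]'

```text
t: 9.4
eef_pos: [0.5474, 0.0067, 0.1558]
tool_rot: [0.0, 0.996, -0.087, -0.0]
contact_force: [0.5, -0.2, 0.7]
gripper_width: 0.416
grasp_force: 0.0
```

Run:
```python
from h import *
o=bot.get_obs();T=T_tool(o);print(o['eef_pos'],np.degrees(np.arctan2(T[1,1],T[0,1])),o['q'].round(2),o['contact_force'],o['torque'],o['gripper_width'])
```

```text
[0.5474461  0.00668703 0.15580817] -99.98230487622794 [-0.05  0.36 -0.1   1.93  0.05  0.86 -1.91] [ 0.54485923 -0.16170477  0.7387965 ] [-0.00871088  0.00300042 -0.01039726] 0.4158768438841982
```

carry_out --targets '[150,1.5,0.2,-10,0,150,0,0,-20,0,150,0,0,-20,0,150,0,0,-20,0,150,0,0,-12,0,150,0,0,-6,0,150,0,0,-2,0,150,0,0,0,0,190,0,0,0,0,230,0,0,0,0,230,0,0,0,0,230,0,0,0,0]' --newtons 25

```text
t: 10.6
eef_pos: [0.5497, 0.005, 0.0672]
tool_rot: [0.001, 0.996, -0.09, 0.001]
contact_force: [-2.0, -4.5, 3.4]
gripper_width: 0.158
grasp_force: 27.5
```

```bash
cat > st.py <<'E'
from h import *
o=bot.get_obs();T=T_tool(o);print(o['t'],o['eef_pos'].round(4),'yaw',np.degrees(np.arctan2(T[1,1],T[0,1])).round(2),'F',o['contact_force'].round(2),'M',o['torque'].round(3),o['gripper_width'],o['grasp_force'])
E
python3 st.py
```

```text
10.6 [0.5497 0.005  0.0672] yaw -100.31 F [-1.99 -4.45  3.44] M [-0.823  0.208  0.034] 0.157768094789816 27.54811853170395
```

carry_out --targets '[230,0,-1.5,0,1,230,0,0,0,3,230,0,0,0,4,230,0,0,0,4,230,0,0,0,4,230,0,0,0,3,230,0,0,0,1,230,0,0,0,0]'

```text
t: 11.4
eef_pos: [0.5497, 0.0052, 0.0672]
tool_rot: [0.0, 0.996, 0.085, 0.0]
contact_force: [-2.4, -2.0, 5.3]
gripper_width: 0.161
grasp_force: 27.8
```

```bash
python3 st.py
```

```text
11.4 [0.5497 0.0052 0.0672] yaw -80.19 F [-2.36 -1.98  5.31] M [-0.18   0.443  0.029] 0.16110085449890987 27.81197190284729
```

carry_out --targets '[230,0,0,0,2,230,0,0,0,4,230,0,0,0,5,230,0,0,0,5,230,0,0,0,5,230,0,0,0,5,230,0,0,0,5,230,0,0,0,5,230,0,0,0,5,230,0,0,0,5,230,0,0,0,5,230,0,0,0,4,230,0,0,0,3,230,0,0,0,2,230,0,0,0,0]'

```text
t: 12.9
eef_pos: [0.5492, 0.0057, 0.0672]
tool_rot: [0.0, 0.82, 0.573, 0.0]
contact_force: [-3.1, -0.3, 7.8]
gripper_width: 0.16
grasp_force: 28.1
```

```bash
python3 st.py
python3 - <<'E'
from h import *
import pickle
for n in('side','top'): c=cam(n);pickle.dump(c,open(n+'4.pkl','wb'))
E
```

```text
12.9 [0.5492 0.0057 0.0672] yaw -20.14 F [-3.09 -0.26  7.76] M [0.058 0.821 0.033] 0.15982067318539028 28.070384860038757
```

carry_out --targets '[230,0,0,0,1,230,0,0,0,1,230,0,0,0,1,230,0,0,0,1,230,0,0,0,1,230,0,0,0,1,230,0,0,0,1,230,0,0,0,1,230,0,0,0,1,230,0,0,0,1]'

```text
t: 14.0
eef_pos: [0.5491, 0.0057, 0.0672]
tool_rot: [0.0, 0.767, 0.642, -0.0]
contact_force: [-4.2, -0.1, 8.0]
gripper_width: 0.162
grasp_force: 28.1
```

```bash
python3 st.py
cat > pc.py <<'E'
from h import *
import sys,pickle
c=cam('side');a=pickle.load(open('side4.pkl','rb'))
# side view: dark head column; compare with reference
u,v=proj(a,[.553,-.054,.105]).astype(int);print(u,v,proj(a,[.553,-.054,.089])-proj(a,[.553,-.054,.105]))
A=a['frame'].astype(np.uint8);B=c['frame']
w=lambda I:I[v-25:v+40,u-12:u+12]
A,B=(cv2.cvtColor(np.ascontiguousarray(w(I)),6) for I in(A,B))
print('diff',np.abs(A.astype(int)-B).mean()); print(A[:,12].tolist());print(B[:,12].tolist())
E
python3 pc.py
```

```text
14.0 [0.5491 0.0057 0.0672] yaw -10.16 F [-4.2  -0.06  8.  ] M [ 0.025  0.97  -0.15 ] 0.16207182128503136 28.09839963912964
294 190 [-0.08548892  5.92610065]
diff 8.01602564102564
[41, 23, 23, 19, 16, 15, 17, 15, 14, 15, 16, 14, 14, 15, 12, 14, 14, 14, 16, 16, 14, 16, 15, 15, 15, 18, 22, 17, 15, 15, 15, 14, 12, 13, 13, 15, 13, 14, 12, 16, 16, 14, 12, 14, 14, 17, 22, 22, 21, 21, 21, 17, 13, 13, 14, 15, 17, 14, 14, 14, 15, 12, 12, 6, 6]
[45, 23, 23, 20, 18, 14, 14, 15, 13, 15, 15, 13, 13, 15, 15, 14, 14, 14, 15, 15, 16, 14, 15, 14, 13, 15, 14, 13, 15, 14, 13, 16, 15, 15, 15, 14, 14, 14, 11, 13, 14, 12, 13, 14, 19, 22, 22, 21, 21, 20, 14, 17, 13, 14, 15, 18, 17, 13, 14, 15, 18, 19, 35, 58, 57]
```

carry_out --targets '[230,0,0,0,0.5,230,0,0,0,0.5,230,0,0,0,0.5,230,0,0,0,0.5]'

```text
t: 14.45
eef_pos: [0.549, 0.0058, 0.0672]
tool_rot: [-0.0, 0.756, 0.655, -0.0]
contact_force: [-4.5, -0.3, 7.7]
gripper_width: 0.158
grasp_force: 28.1
```

```bash
python3 st.py
```

```text
14.45 [0.549  0.0058 0.0672] yaw -8.18 F [-4.5  -0.28  7.68] M [ 0.055  0.969 -0.104] 0.15842840963072824 28.081050217151642
```

carry_out --targets '[230,0,0,0,0.5,230,0,0,0,0.5,230,0,0,0,0.5,230,0,0,0,0.5]'

```text
t: 14.85
eef_pos: [0.549, 0.0058, 0.0672]
tool_rot: [-0.0, 0.744, 0.668, -0.0]
contact_force: [-4.2, 0.0, 8.0]
gripper_width: 0.162
grasp_force: 28.1
```

```bash
python3 st.py
```

```text
14.85 [0.549  0.0058 0.0672] yaw -6.17 F [-4.18  0.01  8.03] M [ 0.016  0.959 -0.114] 0.16207642130074554 28.140999376773834
```

carry_out --targets '[230,0,0,0,0.5,230,0,0,0,0.5,230,0,0,0,0.5]'

```text
t: 15.15
eef_pos: [0.549, 0.0058, 0.0673]
tool_rot: [-0.0, 0.735, 0.678, -0.0]
contact_force: [-3.2, -0.3, 7.6]
gripper_width: 0.161
grasp_force: 28.1
```

```bash
python3 st.py
```

```text
15.15 [0.549  0.0058 0.0673] yaw -4.68 F [-3.16 -0.3   7.64] M [-0.038  0.998 -0.089] 0.16053408915052875 28.125157356262207
```

carry_out --targets '[230,0,0,0,0.5,230,0,0,0,0.5,230,0,0,0,0.5]'

```text
t: 15.45
eef_pos: [0.549, 0.0057, 0.0672]
tool_rot: [-0.0, 0.727, 0.687, -0.0]
contact_force: [-4.5, -1.2, 7.7]
gripper_width: 0.161
grasp_force: 28.3
```

```bash
python3 st.py
```

```text
15.45 [0.549  0.0057 0.0672] yaw -3.22 F [-4.51 -1.2   7.7 ] M [-0.046  0.992 -0.35 ] 0.16106705823017814 28.297095894813538
```

The moment has risen to 0.35 N m, so the pin seems to have caught. I'll ease off a little.

carry_out --targets '[230,0,0,0,-0.4,230,0,0,0,-0.3,230,0,0,0,0]'

```text
t: 15.75
eef_pos: [0.549, 0.0057, 0.0672]
tool_rot: [0.0, 0.731, 0.683, -0.0]
contact_force: [-4.1, 0.1, 8.4]
gripper_width: 0.163
grasp_force: 28.1
```

```bash
python3 st.py
python3 - <<'E'
from h import *
ims=[]
for n in('side','top'):
    c=cam(n);u,v=proj(c,[.553,-.054,.08]).astype(int);print(u,v);ims.append(cv2.resize(c['frame'][v-50:v+50,u-50:u+50,::-1],(400,400),interpolation=cv2.INTER_CUBIC))
cv2.imwrite('pics/c5.png',np.hstack(ims))
E
```

```text
15.75 [0.549  0.0057 0.0672] yaw -3.88 F [-4.07  0.07  8.4 ] M [-0.012  1.008 -0.01 ] 0.1634146206937309 28.133302330970764
294 199
304 227
```

View pics/c5.png

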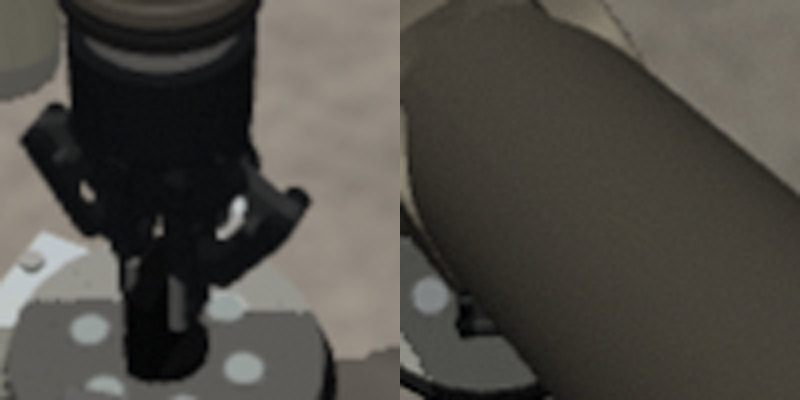

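It's occluded by the arm. I'll let go of the knob, lift and look from above.

carry_out --targets '[150,0,0,0,0,150,0,0,0,0,150,0,0,0,0,150,0,0,3,0,150,0,0,15,0,150,0,0,25,0,150,0,0,25,0,150,0,0,22,0,150,0,-10,5,0,150,0,-25,0,0,150,0,-20,0,0,150,0,-5,0,0,150,0,0,0,0]'

```text
t: 17.15
eef_pos: [0.549, -0.0557, 0.1611]
tool_rot: [-0.0, 0.732, 0.682, -0.0]
contact_force: [0.5, 0.7, -0.0]
gripper_width: 0.414
grasp_force: 0.0
```

```bash
python3 st.py
python3 - <<'E'
from h import *
import pickle
ims=[]
for n in('side','wrist'):
    c=cam(n);pickle.dump(c,open(n+'6.pkl','wb'));u,v=proj(c,[.553,-.054,.09]).astype(int);k=40 if n=='side' else 100
    v=min(v,419-k); print(n,u-k,v-k,'side' and (proj(c,[.553,-.054,.108])-[u-k,v-k])*200/k,(proj(c,[.553,-.054,.092])-[u-k,v-k])*200/k);ims.append(cv2.resize(c['frame'][v-k:v+k,u-k:u+k,::-1],(400,400),interpolation=cv2.INTER_CUBIC))
cv2.imwrite('pics/c6.png',np.hstack(ims))
E
```

```text
17.15 [ 0.549  -0.0557  0.1611] yaw -4.05 F [ 0.47  0.67 -0.03] M [ 0.027 -0.027 -0.02 ] 0.4140514155509026 0.0
side 254 155 [202.92407823 170.23198041] [202.49410277 200.03620359]
wrist 181 123 [201.62661058 218.96267144] [200.92138297 202.46950778]
```

View pics/c6.png

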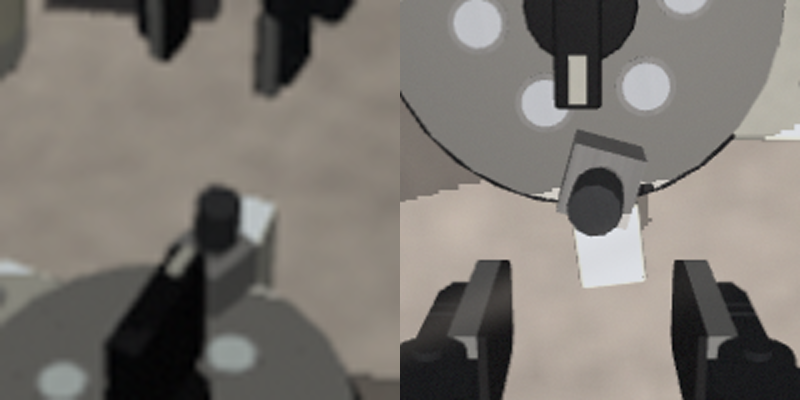

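Run:
```python
from h import *
import pickle
c=pickle.load(open('side6.pkl','rb'))
print('hole pred',proj(c,[.553,-.054,.066]),'obs 296.4,203.9')
p=lambda z:proj(c,[.553,-.054,z])
print('headtop home/riding/mid',p(.092),p(.108),p(.1),'obs',218/5+254-.4,197/5+155-.4)
```

```text
hole pred [294.36467273 204.30952256] obs 296.4,203.9
headtop home/riding/mid [294.49882055 195.00724072] [294.58481565 189.04639608] [294.54147916 192.05008224] obs 297.20000000000005 194.0
```

The head top in the side view matches the home height: 194.0 px observed, against 195.0 predicted for home and 189.0 for riding. The pin is locked in and the gripper is clear.

```bash
python3 -c "
from station import bot
print(bot.hand_in())"
```

```text
the job is handed in; nothing more can be done
None
```

I stood the pin in the guide, let go of it, and turned the knob about 97° counter-clockwise until the pin dropped home and locked the disc. The turning moment peaked at about 0.35 N m, the side camera put the pin at its home height, and I handed the job in with the gripper clear.

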